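Prop open the lid of the specimen drying box

ROBOT

A 6-joint arm with a two-finger parallel gripper is mounted at the origin on a cart in front of the work surface, level with it; the furniture and walls round the work are solid. World frame = base frame: x ahead of the robot, y to its left, z up, the work surface at z = 0. Lengths are in m, angles in rad, forces in N, time in s.
With the tool pointing down it reaches from about 0.35 to 0.775 m from the base axis. Payload 5.5 kg.
Tool frame: the origin (TCP) lies between the finger pads; the fingertips stand 11 mm ahead of it and the grasp point (between the pads) lies 8 mm behind it (tips_ahead is the distance from the TCP to the fingertips, in m); z points along the fingers, y is the line along which they close (so a half turn about z gives the same grasp; the last joint's range is limited). The gripper opens to 85 mm and grips with 20 to 120 N. Pads are 22 mm wide; open, the fingers measure 114 mm over their backs; the gripper's body (76 mm by 85 mm) begins 54 mm behind the grasp point. The pads swing forward as they close: fully open they stand 13 mm farther back than shut.
Start: joints at [1.168, 0.313, 0.046, 1.304, 0, 1.431], TCP at [0.149, 0.555, 0.242] pointing down, gripper open.
Joint ranges: [-2.76, 2.76], [-0.86, 1.69], [-1.03, 1.26], [-2.2, 2.34], [-1.47, 1.5], [-3.14, 3.14]. Speed limits (rad/s): [2.57, 2.57, 3.14, 3.14, 3.14, 3.14].

INTERFACE

Orientations are given as a unit quaternion [w, x, y, z].
In Python, from workcell import * gives the robot as it stands. The module is installed in compiled form; this text tells all that it offers.
- The arm moves only by the tool jog_arm, never from a script. Its argument "moves" is a list of rows, each an object with "fingers": the closure, from 0 (fully open) to 1 (shut); "slide": the shift along the tool's x, y, z in mm, a list of three; "angular": the turn, a rotation vector about the tool's x, y, z in degrees, a list of three. A call has 1 to 10 rows; each row is the pose to reach, as a shift and turn from the pose commanded when the call began, along the tool's axes at that moment; what a row does not reach only later rows make up. A row lasts 1/12 s, in which the tool goes at most 41.7 mm and 7.16 degrees, less where a joint would pass 70% of its speed; a pose out of reach is approached as far as the arm can. A call with a gripper value outside its range is refused whole. The fingers move at their own pace and stop on an object; "squeeze" is the grip in N (left out, the last holds). Time passes only in rows, so rows that repeat a pose let the fingers close. It gives the time, the measured TCP pose, the force, the opening and the grip force at its end, in the units of the state.
- get_state(): the state, without advancing time (a new reading comes with each control period).
- read_camera(name): name is "scene" or "top" or "wrist"; returns a dict with "color" (400x640x3 uint8, red, green, blue), "fovy" (degrees; the focal length in pixels is half the picture's height over the tangent of half this angle, whatever the lens; pixels are square), "cx", "cy" (the principal point, pixels), "D" ([k1, k2, p1, p2, k3] as OpenCV has them; the pictures are not rectified), "world_from_camera" (4x4, takes a point from camera to world coordinates); the wrist camera has in their place "tool_from_camera" (4x4, takes a point from camera to tool coordinates, whose origin is the TCP and whose axes are the flange's). Camera axes: x right, y down, z forward; pixel columns grow to the right and rows downward; lengths in m; the calibration is good to about 2 mm. A picture is of the moment at which its call begins: read the wrist's pose just before it. There is no depth.
- hand_in(): hands the job in; it is judged then, once.
Trained networks look in a picture, given as the dict that the camera call returned (one of the last four; its "shot" number tells which), for a name from the list of things; names that differ only in an ending like _2 or _b are one class to them, and where a whole thing is asked for, a point or a joint stands for the part that bears it (a point fixed in the world has none). Each returns a list of dicts, best first, with "p" (0 to 1); they miss things now and then, are a little off and sometimes report something else, mostly with a low value. They report only what shows in the picture. A call takes as long as a camera call.
- look_for(target, picture): "point" ([column, row] in pixels, amid what is visible of it).
- tip_of(target, picture): "point" ([column, row] in pixels: a listed point, or the origin of a listed thing).
The state is a dict: "clock": time; "joint_pos": joint angles; "qvel": joint speeds; "tau": joint torques, N m; "tcp_pos": TCP position; "orientation": TCP orientation; "wrist_force": force on the tool from outside, world axes, zero at the start; "ft_torque": the same for the moment, N m; "finger_gap": finger opening in m; "grip_force": force on a finger pad.
Only numpy, scipy, OpenCV 4.12 (cv2) and the standard library are available. Lean on these libraries where they do the work, as an engineer would, in place of code of your own. Each camera call takes 0.05 s, during which the arm holds its last target. There are 200 camera calls.

TASK

Air the specimen drying box: raise its lid and lean it all the way back against its stop, swing up the steel prop rod beside the box, then take the lid again and bring it gently down onto the rod so that the rod's pin goes through the hole in the lid's side bracket and the lid rests on the rod's collar, propped about half open. Never let the lid drop, and leave the things standing around undisturbed.

Things in the scene. Friction and masses are not known exactly. Their poses are not given: they have to be found in the camera images.
- dry_box: Fixed open-topped white plastic box, 160 mm deep (its x), 190 mm wide (its y), rim 100 mm above the worktop. Origin under its centre on the worktop; x points from its vented front to the lid hinge at the back, y to its left seen from the front, z up. Offsets below are in this frame. The front looks to the robot's left, the side with the rod to the robot. Two specimen cups stand inside.
- lid_hinge (a point): Middle of the lid's hinge axis, at (80, 0, 100) mm in the box's frame; the axis runs along the box's y. The lid's underside turns about this point.
- lid (a joint): Angle of the lid: 0 = shut and level, about 0.87 = propped, 1.57 = upright, 1.80 = leaning back against its fixed stop, where it stays by its own weight. Below upright it falls shut unless held. Mass about 0.3 kg, almost no hinge friction.
- grip_edge (a point): Middle of the round grip bead (16 mm thick, 202 mm long, along the box's y), the free edge of the flat 5 mm lid plate, 185 mm from the hinge axis. Lid shut: 25 mm ahead of the box front, 102 mm up, 17 mm gap to the wall: no pinching from above, but fingertips tilted forward can hook it up from below. Lid back: top edge, 283 mm up, to be pinched across from above.
- rod_pivot (a point): Pivot of the prop rod, at (-75, -133, 75) mm in the box's frame: a steel pin standing out 48 mm from the box's right wall near the front. The rod swings in the upright plane 38 mm outside that wall, 33 mm clear of it.
- rod (a joint): Angle of the prop rod: 0 = lying level, pointing to the back of the box; it grows as the free end rises; at about 0.70 it points squarely into the hole of the propped lid. A light friction (about 0.055 N m) keeps the rod where it is left. Its pin enters if the rod stands within about 0.03 of that.
- collar (a point): Centre of the front face of the rod's collar, 134.8 mm from the pivot along the rod. The rod is a round steel bar of 10 mm diameter, clear to grasp between 20 and 120 mm from the pivot; the collar is 25 mm across and 6 mm thick; beyond it a round-nosed pin 8 mm thick stands out 16 mm.
- hole (a point): Centre, on the lid's underside, of the 15 mm square through hole in the 5 mm aluminium bracket on the lid's right side: 80.5 mm from the hinge axis along the lid, 133 mm right of the box's middle (the rod's plane). Bracket 44 mm along the lid, reaching 155 mm right of the middle. The pin enters from the underside; when seated this point meets collar.
- by_cup: Bystander: specimen cup with yellow screw lid, 52 mm across, 62 mm high; origin under its centre.
- by_cassette: Bystander: flat white test cassette 50 x 78 x 5 mm to the left of the box; origin under its centre.
- by_pouch: Bystander: foil pouch 112 x 74 x 8 mm lying to the right of the box; origin under its centre.
- by_tape: Bystander: roll of tape, 53 mm across, 12 mm high; origin under its centre.
- by_tube: Bystander: blood tube lying on the worktop beyond the box, 17 mm thick, 108 mm long; origin under its centre.

How it is judged:
By the outcome, as a careful person would: the job done as asked, in the order asked, and still so for the second after the job is handed in, with the robot touching nothing.
It also fails if it takes over 64 s, if anything falls off the work surface, if the arm or the gripper's body presses on something with over 40 N, if the wrist force passes 120 N, or if a joint passes its speed limit or range.

## Working session

There is one attempt and no reset: what is moved stays moved. The work goes in short steps, Python scripts to look and compute and a tool call to move; the robot and the scene stay as the last step left them, time stands still between calls to the robot, and variables do not carry over. Pictures are saved under pics/ and viewed, at most 10 in all, crops included, and the job is handed in when it is done.

Besides the shell and the picture viewer there is one more tool, called as name(argument=value, ...), one argument or row to a line, values as JSON. jog_arm: Moves the arm, as the interface text tells. Its arguments: {"type":"object","properties":{"moves":{"type":"array","items":{"type":"object","properties":{"fingers":{"type":"number"},"slide":{"type":"array","items":{"type":"number"}},"angular":{"type":"array","items":{"type":"number"}}}}},"squeeze":{"type":"number"}},"required":["moves"]}

```bash
mkdir -p pics; cat > h.py <<'E'
from workcell import *
import numpy as np, cv2
from scipy.spatial.transform import Rotation as R
def K(c):
    f=200/np.tan(np.radians(c["fovy"])/2); return np.array([[f,0,c["cx"]],[0,f,c["cy"]],[0,0,1]])
def wfc(c,s=None):
    if "world_from_camera" in c: return np.array(c["world_from_camera"])
    T=np.eye(4);T[:3,:3]=rot(s);T[:3,3]=s["tcp_pos"];return T@np.array(c["tool_from_camera"])
def rot(s):
    q=s["orientation"]; return R.from_quat([q[1],q[2],q[3],q[0]]).as_matrix()
def ray(c,p,s=None):
    u=cv2.undistortPoints(np.array([[p]],float),K(c),np.array(c["D"],float))[0,0]
    T=wfc(c,s); d=T[:3,:3]@np.array([u[0],u[1],1]); return T[:3,3],d/np.linalg.norm(d)
def onz(c,p,z,s=None):
    o,d=ray(c,p,s); return o+d*(z-o[2])/d[2]
def proj(c,P,s=None):
    T=np.linalg.inv(wfc(c,s)); P=np.atleast_2d(P)@T[:3,:3].T+T[:3,3]
    return cv2.projectPoints(P,np.zeros(3),np.zeros(3),K(c),np.array(c["D"],float))[0][:,0]
def tri(rs):
    A=sum(np.eye(3)-np.outer(d,d) for o,d in rs); b=sum((np.eye(3)-np.outer(d,d))@o for o,d in rs); return np.linalg.solve(A,b)
def save(c,n): cv2.imwrite("pics/"+n+".png",c["color"][:,:,::-1])
E
python3 - <<'E'
from h import *
np.set_printoptions(precision=4,suppress=True)
s=get_state(); print(s)
cs={}
Z={"dry_box":0,"lid_hinge":.1,"grip_edge":.102,"rod_pivot":.075,"collar":.075,"hole":.1,"by_cup":0,"by_pouch":0,"by_tape":0,"by_tube":0,"by_cassette":0}
for n in("scene","top"):
    c=read_camera(n); cs[n]=c; save(c,n+"0"); print(n,wfc(c)[:3,3])
    for t in Z:
        for r in tip_of(t,c)[:2]: print(n,t,np.round(r["point"],1),round(r["p"],2),onz(c,r["point"],Z[t]))
E
```

```text
{'clock': 0.0, 'joint_pos': array([ 1.1684,  0.314 ,  0.0449,  1.3036, -0.    ,  1.4312]), 'qvel': array([ 0.0008, -0.0001,  0.0004, -0.0008, -0.0004, -0.0015]), 'tau': array([  0.0004, -48.0631,  29.853 ,   0.0198,   0.    ,   0.    ]), 'tcp_pos': array([0.1492, 0.5548, 0.2414]), 'orientation': array([-0.0002,  0.131 ,  0.9914, -0.0009]), 'wrist_force': array([-0.6567,  0.2192, -0.4466]), 'ft_torque': array([ 0.0286, -0.0327,  0.0238]), 'grip_force': 0.0, 'finger_gap': 0.08548232104350664}
scene [-0.319  -0.5894  0.8992]
scene dry_box [301.1 216.1] 0.69 [ 0.5569  0.0678 -0.    ]
scene lid_hinge [322.8 193.9] 0.8 [0.5944 0.0022 0.1   ]
scene grip_edge [270.8 187.9] 0.8 [0.5234 0.1673 0.102 ]
scene rod_pivot [267.4 215.4] 0.68 [0.4269 0.1055 0.075 ]
scene rod_pivot [214.4 203.6] 0.25 [0.3777 0.2926 0.075 ]
scene collar [310.  218.4] 0.5 [ 0.4901 -0.0173  0.075 ]
scene collar [211.7 204.4] 0.24 [0.3696 0.2969 0.075 ]
scene hole [292.2 218.2] 0.85 [0.436  0.0118 0.1   ]
scene by_cup [388.  284.4] 0.59 [ 0.4437 -0.3205  0.    ]
scene by_pouch [420.8 251.6] 0.95 [ 0.6219 -0.348   0.    ]

[... 282 characters left out ...]
709 0.    ]
top [ 0.4111 -0.0049  1.1994]
top dry_box [310.2 215.6] 0.6 [0.5604 0.0703 0.    ]
top lid_hinge [329.4 197.8] 0.72 [0.6025 0.0054 0.1   ]
top grip_edge [273.3 226.7] 0.6 [0.5143 0.1758 0.102 ]
top collar [340.3 240.6] 0.54 [ 0.4734 -0.0272  0.075 ]
top hole [324.4 253.3] 0.65 [0.4344 0.0211 0.1   ]
top by_cup [435.6 246.1] 0.58 [ 0.4582 -0.3385  0.    ]
top by_cup [317.7 141.1] 0.24 [0.8184 0.0456 0.    ]
top by_pouch [220.3 253.9] 0.64 [0.4342 0.3671 0.    ]
top by_pouch [435.9 198.6] 0.56 [ 0.6149 -0.3479  0.    ]
top by_tape [225.5 194.5] 0.63 [0.6335 0.3584 0.    ]
top by_tube [317.1 145. ] 0.43 [0.8044 0.0477 0.    ]
top by_cassette [218.  253.6] 0.92 [0.4351 0.3749 0.    ]
```

View pics/scene0.png

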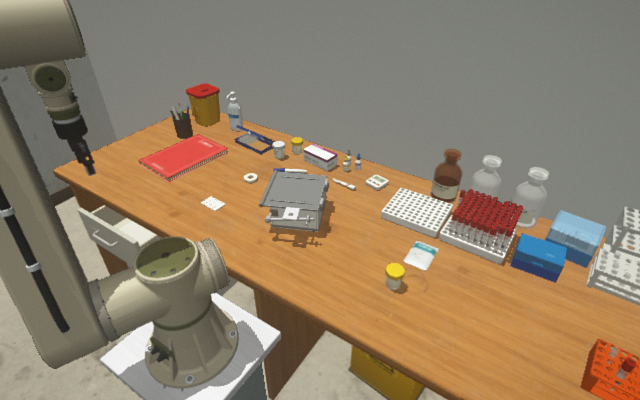

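View pics/top0.png

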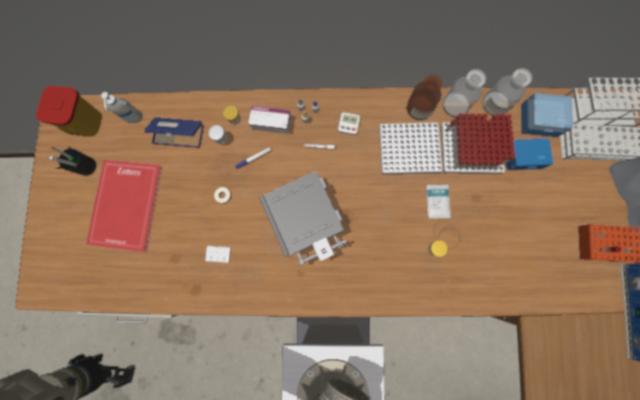

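```bash
python3 - <<'E'
from h import *
from scipy.optimize import least_squares
# box pose fit: x,y,yaw from reported points
L={"lid_hinge":(80,0,100),"grip_edge":(-105,0,102),"rod_pivot":(-75,-133,75),"hole":(-.5,-133,100),"collar":(59.8,-133,75)}
obs=[]
for n in("scene","top"):
    c=read_camera(n)
    for t in L:
        r=tip_of(t,c)
        if r and r[0]["p"]>.4: obs.append((c,t,np.array(r[0]["point"])))
def B(v,P): 
    a=v[2]; M=np.array([[np.cos(a),-np.sin(a),0],[np.sin(a),np.cos(a),0],[0,0,1]]); return M@(np.array(P)/1000)+[v[0],v[1],0]
f=lambda v:np.concatenate([proj(c,B(v,L[t]))[0]-p for c,t,p in obs])
r=least_squares(f,[.56,.08,-1.17],loss="soft_l1"); print(r.x)
for (c,t,p),e in zip(obs,f(r.x).reshape(-1,2)): print(t,p.round(1),e.round(1))
E
```

```text
[ 0.56665522  0.08060049 -1.14045213]
lid_hinge [321.9 192.9] [ 0.4 -0.4]
grip_edge [266.2 186.7] [2.5 0.5]
rod_pivot [270.4 216.4] [-2.5  2.4]
hole [289.1 215.6] [ 1.4 -0.6]
collar [310.3 219.1] [-0.7  3.9]
lid_hinge [329.8 200.4] [-1.2 -1.8]
grip_edge [273.3 223.6] [-0.   0.3]
rod_pivot [303.4 259.6] [-2.5  0.5]
hole [323.  254.3] [-0.1 -4.8]
collar [338.8 240.5] [2.2 1. ]
```

The scene view shows the shut box at about (300,200) with its rod side towards the robot. The top view shows the lid centre at about (303,213), the bracket at (322,248) and the rod at (303,260) to (345,243). The network points fit the pose well, with the box's x axis to the robot's right, so I'm moving to a pre-grasp pose in front of the bead.

```bash
cat >> h.py <<'E'
import json,os
def box():
    v=json.load(open("box.json")) if os.path.exists("box.json") else [.5667,.0806,-1.1405]
    return np.array(v)
def axes(v=None):
    a=(box() if v is None else v)[2]; return np.array([np.cos(a),np.sin(a),0]),np.array([-np.sin(a),np.cos(a),0]),np.array([0,0,1.])
def bw(P,v=None):
    v=box() if v is None else v; return np.array(axes(v)).T@(np.array(P)/1000)+[v[0],v[1],0]
def tgt(P,pitch):
    "P in box mm, tool z = front->back direction dropped by pitch deg, tool x = -box y"
    ex,ey,ez=axes(); p=np.radians(pitch); z=np.cos(p)*ex-np.sin(p)*ez; x=-ey
    return bw(P),np.array([x,np.cross(z,x),z]).T
def rel(s,T,cp=None):
    M=rot(s); return (M.T@(T[0]-s["tcp_pos"])*1000).round(1), np.degrees(R.from_matrix(M.T@T[1]).as_rotvec()).round(1)
def inbox(p,v=None):
    v=box() if v is None else v; return (np.array(axes(v))@(np.array(p)-[v[0],v[1],0])*1000).round(1)
E
python3 -c "
from h import *
import math
p=math.radians(20)
print(rel(get_state(),tgt([-105-200*math.cos(p),0,102+200*math.sin(p)],20)))
print(rel(get_state(),tgt([-105-200*math.cos(p),0,102+200*math.sin(p)],45)))"
```

```text
(array([-339.1, -124.6,   71.9]), array([ 67. , -24.2, -34.6]))
(array([-339.1, -124.6,   71.9]), array([ 43.2, -15.6, -37.6]))
```

jog_arm(
  moves=[
    {"fingers": 0.4,"slide": [-339,-125,72],"angular": [43,-16,-38]},
    {"fingers": 0.4,"slide": [-339,-125,72],"angular": [43,-16,-38]},
    {"fingers": 0.4,"slide": [-339,-125,72],"angular": [43,-16,-38]},
    {"fingers": 0.4,"slide": [-339,-125,72],"angular": [43,-16,-38]},
    {"fingers": 0.4,"slide": [-339,-125,72],"angular": [43,-16,-38]},
    {"fingers": 0.4,"slide": [-339,-125,72],"angular": [43,-16,-38]},
    {"fingers": 0.4,"slide": [-339,-125,72],"angular": [43,-16,-38]},
    {"fingers": 0.4,"slide": [-339,-125,72],"angular": [43,-16,-38]},
    {"fingers": 0.4,"slide": [-339,-125,72],"angular": [43,-16,-38]},
    {"fingers": 0.4,"slide": [-339,-125,72],"angular": [43,-16,-38]},
  ],
)

```text
clock: 2.63
tcp_pos: [0.4467, 0.343, 0.1671]
orientation: [0.083, -0.199, 0.901, -0.375]
wrist_force: [-1.2, -0.1, -0.8]
finger_gap: 0.0517
grip_force: 0.0
```

```bash
python3 - <<'E'
from h import *
s=get_state(); c=read_camera("wrist"); save(c,"w1"); print(s["clock"],s["joint_pos"].round(2),s["finger_gap"],inbox(s["tcp_pos"]),c["tool_from_camera"])
L={"lid_hinge":(80,0,100),"grip_edge":(-105,0,102),"rod_pivot":(-75,-133,75),"hole":(-.5,-133,100),"collar":(59.8,-133,75)}
for t in L: print(t,[(np.round(r["point"],1),round(r["p"],2)) for r in tip_of(t,c)[:2]],proj(c,bw(L[t]),s)[0].round(1))
p=np.radians(20)
print(rel(s,tgt([-105-120*np.cos(p),0,102+120*np.sin(p)],20)))
E
```

```text
2.6333 [ 0.85  0.62  0.11  1.44 -0.71  0.56] 0.05173378230939357 [-288.6    0.4  167.1] [[-8.45271929e-04 -9.55983800e-01 -2.93418234e-01  7.37887311e-02]
 [ 9.99999499e-01 -6.50745178e-04 -7.60585513e-04 -3.77216218e-04]
 [ 5.36166928e-04 -2.93418730e-01  9.55983871e-01 -1.31182445e-01]
 [ 0.00000000e+00  0.00000000e+00  0.00000000e+00  1.00000000e+00]]
lid_hinge [(array([165.9, 155.4]), 0.66)] [168.2 154.1]
grip_edge [(array([236. , 176.7]), 0.62)] [235.8 176.3]
rod_pivot [] [235.1  37.6]
hole [(array([178. ,  42.2]), 0.77)] [180.7  44.3]
collar [(array([166.7,  51.4]), 0.57)] [181.2  52. ]
(array([  0.8, -32.8,  67.2]), array([24.8,  0.3,  0.2]))
```

View pics/w1.png

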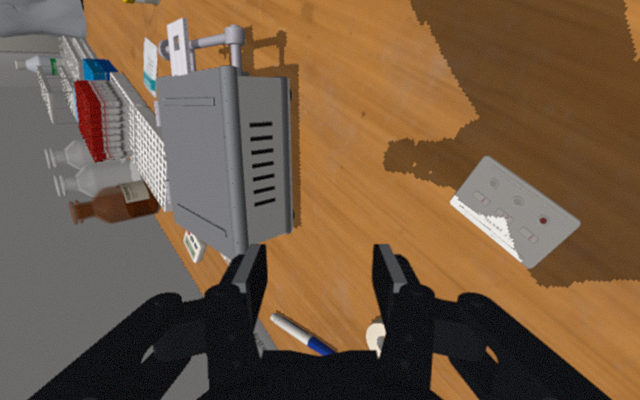

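The wrist view agrees with the model to about 2 px: bead from (228,67) to (238,257), bracket at (178,45), rod pivot at (235,38). Next I straighten to 20° pitch, close to the bead.

jog_arm(
  moves=[
    {"fingers": 0.5,"slide": [1,-33,67],"angular": [25,0,0]},
    {"fingers": 0.5,"slide": [1,-33,67],"angular": [25,0,0]},
    {"fingers": 0.5,"slide": [1,-33,67],"angular": [25,0,0]},
    {"fingers": 0.5,"slide": [1,-33,67],"angular": [25,0,0]},
    {"fingers": 0.5,"slide": [1,-33,67],"angular": [25,0,0]},
    {"fingers": 0.5,"slide": [1,-33,67],"angular": [25,0,0]},
  ],
)

```text
clock: 3.43
tcp_pos: [0.473, 0.2833, 0.145]
orientation: [0.126, -0.179, 0.8, -0.559]
wrist_force: [0.2, 0.4, 0.6]
finger_gap: 0.0429
grip_force: 0.0
```

```bash
python3 - <<'E'
from h import *
s=get_state(); c=read_camera("wrist"); save(c,"w2"); print(s["clock"],s["joint_pos"].round(2),s["finger_gap"],inbox(s["tcp_pos"]))
L={"lid_hinge":(80,0,100),"grip_edge":(-105,0,102),"rod_pivot":(-75,-133,75),"hole":(-.5,-133,100),"collar":(59.8,-133,75)}
for t in L: print(t,[(np.round(r["point"],1),round(r["p"],2)) for r in tip_of(t,c)[:2]],proj(c,bw(L[t]),s)[0].round(1))
print("ends",proj(c,[bw([-113,-101,102]),bw([-105,-101,110]),bw([-105,101,110]),bw([-113,101,102])],s).round(1))
p=np.radians(20)
print(rel(s,tgt([-105+2*np.cos(p),0,102-2*np.sin(p)],20)))
E
```

```text
3.4333 [ 0.85  0.86  0.13  1.67 -1.04  0.9 ] 0.04289417926823138 [-223.3   -0.6  145. ]
lid_hinge [(array([274.9, 153.3]), 0.67)] [274.  154.4]
grip_edge [(array([316.7, 189.2]), 0.92)] [319.4 190.9]
rod_pivot [(array([338.7,  21.1]), 0.76)] [337.6  25.4]
hole [(array([283.1,  36.9]), 0.59)] [286.1  38.1]
collar [(array([279.1,  47.4]), 0.73)] [293.7  47.4]
ends [[323.3  60.1]
 [309.3  60.8]
 [311.2 296.3]
 [322.3 299.4]]
(array([  0.8,  -0.2, 127.8]), array([0.1, 0.6, 0.1]))
```

View pics/w2.png

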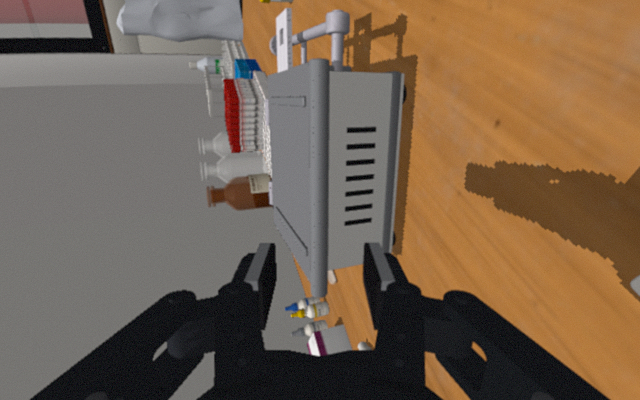

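The bead runs from (318,60) to (318,292), centred between the pads at (275,…) and (365,…). I'll advance and pinch gently.

jog_arm(
  moves=[
    {"slide": [1,0,40],"angular": [0,0,0],"fingers": 0.5},
    {"slide": [1,0,75],"angular": [0,0,0],"fingers": 0.5},
    {"slide": [1,0,105],"angular": [0,0,0],"fingers": 0.5},
    {"slide": [1,0,120],"angular": [0,0,0],"fingers": 0.5},
    {"slide": [1,0,126],"angular": [0,0,0],"fingers": 0.5},
    {"slide": [1,0,126],"angular": [0,0,0],"fingers": 0.85},
    {"slide": [1,0,126],"angular": [0,0,0],"fingers": 0.95},
    {"slide": [1,0,126],"angular": [0,0,0],"fingers": 0.95},
    {"slide": [1,0,126],"angular": [0,0,0],"fingers": 0.95},
    {"slide": [1,0,126],"angular": [0,0,0],"fingers": 0.95},
  ],
  squeeze=20,
)

```text
clock: 4.57
tcp_pos: [0.5232, 0.1749, 0.1034]
orientation: [0.127, -0.177, 0.8, -0.559]
wrist_force: [3.0, -6.8, -2.2]
finger_gap: 0.0152
grip_force: 21.2
```

```bash
python3 - <<'E'
from h import *
s=get_state(); print(s["clock"],s["joint_pos"].round(2),s["finger_gap"],s["grip_force"],s["wrist_force"],inbox(s["tcp_pos"]),R.from_matrix(rot(s).T@tgt([0,0,0],20)[1]).as_rotvec(degrees=True))
# arc plan: bead centre at lid angle phi; pitch lead
def T(phi,pitch,ahead):
    e=np.array([-np.cos(phi),np.sin(phi)]); n=np.array([np.sin(phi),np.cos(phi)])
    b=np.array([80,100])+185*e+2*n; p=np.radians(pitch); b=b+ahead*np.array([np.cos(p),-np.sin(p)])
    return [b[0],0,b[1]]
T0=tgt(T(0,20,2),20)
f={"tcp_pos":T0[0],"m":T0[1]}
for phi in np.arange(0,1.81,.1):
    pitch=20+70*phi/1.8; t=tgt(T(phi,pitch,2),pitch)
    print(round(phi,2),(T0[1].T@(t[0]-T0[0])*1000).round(0),round(pitch-20,1))
E
```

```text
4.5667 [ 0.66  0.76 -0.15  1.21 -1.16  0.59] 0.015219687329559878 21.195124089717865 [ 3.00298851 -6.77608331 -2.22356167] [-103.8   -0.2  103.4] [-0.00710207  0.58467216 -0.0439804 ]
0.0 [0. 0. 0.] 0.0
0.1 [ -0. -18.  -5.] 3.9
0.2 [ -0. -36.  -9.] 7.8
0.3 [ -0. -54. -10.] 11.7
0.4 [ -0. -72. -10.] 15.6
0.5 [ -0. -91.  -8.] 19.4
0.6 [  -0. -108.   -4.] 23.3
0.7 [  -0. -126.    1.] 27.2
0.8 [  -0. -143.    9.] 31.1
0.9 [  -0. -159.   18.] 35.0
1.0 [  -0. -174.   28.] 38.9
1.1 [   0. -188.   40.] 42.8
1.2 [  -0. -200.   53.] 46.7
1.3 [  -0. -212.   68.] 50.6
1.4 [  -0. -221.   84.] 54.4
1.5 [  -0. -229.  100.] 58.3
1.6 [  -0. -236.  117.] 62.2
1.7 [  -0. -241.  135.] 66.1
1.8 [   0. -243.  153.] 70.0
```

jog_arm(
  moves=[
    {"slide": [0,-9,-3],"angular": [-2,0,0],"fingers": 0.95},
    {"slide": [0,-27,-7],"angular": [-6,0,0],"fingers": 0.95},
    {"slide": [0,-45,-10],"angular": [-10,0,0],"fingers": 0.95},
    {"slide": [0,-63,-10],"angular": [-14,0,0],"fingers": 0.95},
    {"slide": [0,-82,-9],"angular": [-17.5,0,0],"fingers": 0.95},
    {"slide": [0,-100,-6],"angular": [-21.5,0,0],"fingers": 0.95},
    {"slide": [0,-117,-2],"angular": [-25,0,0],"fingers": 0.95},
    {"slide": [0,-134,5],"angular": [-29,0,0],"fingers": 0.95},
    {"slide": [0,-151,13],"angular": [-33,0,0],"fingers": 0.95},
    {"slide": [0,-159,18],"angular": [-35,0,0],"fingers": 0.95},
  ],
)

```text
clock: 5.4
tcp_pos: [0.5537, 0.1092, 0.2486]
orientation: [0.069, -0.206, 0.932, -0.291]
wrist_force: [2.5, 1.1, -3.1]
finger_gap: 0.0152
grip_force: 22.3
```

```bash
cat >> h.py <<'E'
def T(phi,pitch,ahead=2):
    e=np.array([-np.cos(phi),np.sin(phi)]); n=np.array([np.sin(phi),np.cos(phi)])
    b=np.array([80,100])+185*e+2*n; p=np.radians(pitch); b=b+ahead*np.array([np.cos(p),-np.sin(p)])
    return [b[0],0,b[1]]
E
python3 - <<'E'
from h import *
s=get_state(); print(s["clock"],s["joint_pos"].round(2),s["finger_gap"],s["grip_force"],s["wrist_force"],inbox(s["tcp_pos"]),T(.9,55),R.from_matrix(rot(s).T@tgt([0,0,0],55)[1]).as_rotvec(degrees=True))
T0=tgt(T(.9,55),55)
for phi in np.arange(.9,1.86,.1):
    pitch=20+70*phi/1.8; t=tgt(T(phi,pitch),pitch)
    print(round(phi,2),(T0[1].T@(t[0]-T0[0])*1000).round(0),round(pitch-55,1))
E
```

```text
5.4 [ 0.34  0.26 -0.14  1.1  -0.6  -0.11] 0.01516365277952066 22.32217937707901 [ 2.45654226  1.08564105 -3.05908539] [-3.140e+01  1.000e-01  2.486e+02] [np.float64(-32.284037438115845), 0, np.float64(244.52039412904776)] [0.17349348 0.63027034 0.14490556]
0.9 [0. 0. 0.] 0.0
1.0 [ -0. -18.   0.] 3.9
1.1 [  0. -37.   2.] 7.8
1.2 [  0. -55.   6.] 11.7
1.3 [ -0. -72.  11.] 15.6
1.4 [  0. -89.  18.] 19.4
1.5 [  -0. -105.   27.] 23.3
1.6 [  -0. -120.   37.] 27.2
1.7 [  -0. -134.   49.] 31.1
1.8 [   0. -147.   62.] 35.0
```

jog_arm(
  moves=[
    {"slide": [0,-9,0],"angular": [-2,0,0],"fingers": 0.95},
    {"slide": [0,-27,1],"angular": [-6,0,0],"fingers": 0.95},
    {"slide": [0,-46,4],"angular": [-10,0,0],"fingers": 0.95},
    {"slide": [0,-64,8],"angular": [-14,0,0],"fingers": 0.95},
    {"slide": [0,-81,14],"angular": [-17.5,0,0],"fingers": 0.95},
    {"slide": [0,-97,22],"angular": [-21.5,0,0],"fingers": 0.95},
    {"slide": [0,-113,32],"angular": [-25,0,0],"fingers": 0.95},
    {"slide": [0,-127,43],"angular": [-29,0,0],"fingers": 0.95},
    {"slide": [0,-137,52],"angular": [-32,0,0],"fingers": 0.95},
    {"slide": [0,-142,57],"angular": [-34,0,0],"fingers": 0.95},
  ],
)

```text
clock: 6.23
tcp_pos: [0.6169, -0.0265, 0.2822]
orientation: [0.004, -0.217, 0.976, -0.007]
wrist_force: [-1.0, -0.6, 2.7]
finger_gap: 0.0149
grip_force: 22.3
```

jog_arm(
  moves=[
    {"slide": [0,-2,2],"angular": [0,0,0],"fingers": 0.95},
    {"slide": [0,-4,3],"angular": [0,0,0],"fingers": 0.95},
    {"slide": [0,-4,3],"angular": [0,0,0],"fingers": 0.95},
  ],
)

```text
clock: 6.48
tcp_pos: [0.6186, -0.0301, 0.2808]
orientation: [0.005, -0.217, 0.976, -0.01]
wrist_force: [-2.4, -3.6, 10.6]
finger_gap: 0.015
grip_force: 23.0
```

```bash
cat > st.py <<'E'
from h import *
s=get_state(); print(s["clock"],s["joint_pos"].round(2),round(s["finger_gap"],4),round(s["grip_force"],1),s["wrist_force"].round(1),inbox(s["tcp_pos"]),R.from_matrix(tgt([0,0,0],90)[1].T@rot(s)).as_rotvec(degrees=True).round(1))
E
python3 st.py; python3 - <<'E'
from h import *
print(T(1.8,89))
E
```

```text
6.4833 [-0.17  0.38  0.24  1.41 -0.01 -0.61] 0.015 23.0 [-2.4 -3.6 10.6] [122.3   1.  280.8] [ 1.2 -0.3 -0.5]
[np.float64(124.01498759285208), 0, np.float64(277.7077121327671)]
```

jog_arm(
  moves=[
    {"slide": [0,-2,-1],"angular": [0,0,0],"fingers": 0.95},
    {"slide": [0,-4,-1],"angular": [0,0,0],"fingers": 0.95},
    {"slide": [0,-4,-1],"angular": [0,0,0],"fingers": 0.95},
  ],
)

```text
clock: 6.73
tcp_pos: [0.6193, -0.0315, 0.2805]
orientation: [0.004, -0.218, 0.976, -0.008]
wrist_force: [-3.3, 0.2, 7.6]
finger_gap: 0.0149
grip_force: 22.9
```

```bash
python3 st.py; python3 - <<'E'
from h import *
c=read_camera("scene"); save(c,"s2"); cv2.imwrite("pics/s2c.png",cv2.resize(c["color"][100:260,210:390,::-1],None,fx=3.5,fy=3.5,interpolation=cv2.INTER_CUBIC))
for t in ("grip_edge","hole","rod_pivot","collar"): print(t,[(np.round(r["point"],1),round(r["p"],2)) for r in tip_of(t,c)[:2]])
for phi in (1.6,1.7,1.8): 
    e=np.array([-np.cos(phi),np.sin(phi)]); h=np.array([80,100])+80.5*e; g=T(phi,90,0); print(phi,proj(c,[bw(g),bw([h[0],-133,h[1]])]).round(1))
E
```

```text
6.7333 [-0.18  0.39  0.25  1.41 -0.01 -0.62] 0.0149 22.9 [-3.3  0.2  7.6] [123.8   1.  280.5] [ 1.  -0.3 -0.6]
grip_edge [(array([335.8, 149.2]), 0.84)]
hole [(array([321.2, 202.5]), 0.54), (array([302.3, 215.6]), 0.37)]
rod_pivot [(array([269.6, 219.2]), 0.64)]
collar [(array([310. , 217.8]), 0.75)]
1.6 [[324.9 144.3]
 [316.6 196.8]]
1.7 [[330.8 145.3]
 [319.2 197.2]]
1.8 [[336.6 146.7]
 [321.9 197.8]]
```

View pics/s2c.png

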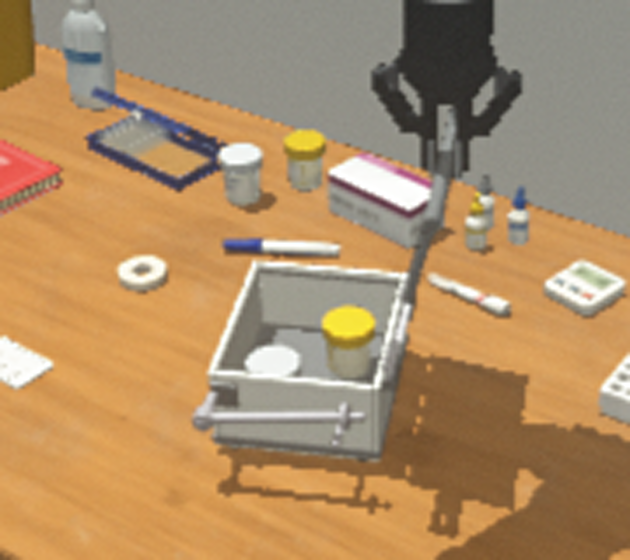

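The crop shows the lid leaning back (bead at crop (437,210)), the rod level from (205,413) to (360,412), and nothing else disturbed. I'll release, rise, then go over the rod.

jog_arm(
  moves=[
    {"slide": [0,0,0],"angular": [0,0,0],"fingers": 0.75},
    {"slide": [0,0,0],"angular": [0,0,0],"fingers": 0.5},
    {"slide": [0,0,0],"angular": [0,0,0],"fingers": 0.5},
    {"slide": [0,0,0],"angular": [0,0,0],"fingers": 0.5},
    {"slide": [0,0,-20],"angular": [0,0,0],"fingers": 0.5},
    {"slide": [0,0,-50],"angular": [0,0,0],"fingers": 0.5},
    {"slide": [0,0,-80],"angular": [0,0,0],"fingers": 0.5},
    {"slide": [0,0,-90],"angular": [0,0,0],"fingers": 0.5},
  ],
)

```text
clock: 7.65
tcp_pos: [0.6191, -0.0311, 0.3734]
orientation: [0.006, -0.218, 0.976, -0.009]
wrist_force: [-0.3, 0.1, -0.5]
finger_gap: 0.0424
grip_force: 0.0
```

```bash
python3 st.py; cat >> h.py <<'E'
def tgr(P):
    ex,ey,ez=axes(); return bw(P),np.array([-ex,np.cross(-ez,-ex),-ez]).T
E
python3 - <<'E'
from h import *
print(rel(get_state(),tgr([0,-133,340])),rel(get_state(),tgr([0,-133,180])))
c=read_camera("scene")
for t in ("grip_edge","hole","rod_pivot","collar"): print(t,[(np.round(r["point"],1),round(r["p"],2)) for r in tip_of(t,c)[:2]])
E
```

```text
7.65 [-0.17  0.41  0.5   1.65 -0.01 -0.61] 0.0424 0.0 [-0.3  0.1 -0.5] [123.4   1.  373.4] [ 1.1 -0.5 -0.5]
(array([133.2, 125.3,  29.8]), array([-0.5,  1.3, 90.5])) (array([134.6, 128.5, 189.7]), array([-0.5,  1.3, 90.5]))
grip_edge [(array([335. , 147.9]), 0.66)]
hole [(array([324. , 201.9]), 0.74), (array([341.3, 183.3]), 0.55)]
rod_pivot [(array([269.1, 216.1]), 0.62), (array([212.6, 206. ]), 0.45)]
collar [(array([308.9, 221.2]), 0.51)]
```

jog_arm(
  moves=[
    {"slide": [133,125,30],"angular": [0,1,90],"fingers": 0.5},
    {"slide": [133,125,30],"angular": [0,1,90],"fingers": 0.5},
    {"slide": [133,125,30],"angular": [0,1,90],"fingers": 0.5},
    {"slide": [133,125,30],"angular": [0,1,90],"fingers": 0.72},
    {"slide": [133,125,30],"angular": [0,1,90],"fingers": 0.72},
    {"slide": [133,125,30],"angular": [0,1,90],"fingers": 0.72},
    {"slide": [133,125,30],"angular": [0,1,90],"fingers": 0.72},
    {"slide": [133,125,30],"angular": [0,1,90],"fingers": 0.72},
    {"slide": [133,125,30],"angular": [0,1,90],"fingers": 0.72},
    {"slide": [133,125,30],"angular": [0,1,90],"fingers": 0.72},
  ],
)

```text
clock: 8.73
tcp_pos: [0.4443, 0.0252, 0.3347]
orientation: [0.0, 0.397, 0.918, -0.006]
wrist_force: [0.7, -0.6, 0.2]
finger_gap: 0.0238
grip_force: 0.0
```

jog_arm(
  moves=[
    {"slide": [0,0,40],"angular": [0,0,7],"fingers": 0.72},
    {"slide": [0,0,80],"angular": [0,0,14],"fingers": 0.72},
    {"slide": [0,0,120],"angular": [0,0,19],"fingers": 0.72},
    {"slide": [0,0,160],"angular": [0,0,19],"fingers": 0.72},
    {"slide": [0,0,160],"angular": [0,0,19],"fingers": 0.72},
  ],
)

```text
clock: 9.15
tcp_pos: [0.4371, 0.0241, 0.1673]
orientation: [-0.006, 0.541, 0.841, -0.009]
wrist_force: [-1.5, 0.2, -0.8]
finger_gap: 0.0241
grip_force: 0.0
```

```bash
python3 - <<'E'
from h import *
s=get_state(); c=read_camera("wrist"); save(c,"w3"); print(s["clock"],s["joint_pos"].round(2),s["finger_gap"],inbox(s["tcp_pos"]))
L={"rod_pivot":(-75,-133,75),"collar":(59.8,-133,75)}
for t in L: print(t,[(np.round(r["point"],1),round(r["p"],2)) for r in tip_of(t,c)[:2]],proj(c,bw(L[t]),s)[0].round(1))
print(proj(c,[bw([x,-133,80]) for x in(-50,-20,10,40)],s).round(1))
print(rel(s,tgr([5,-133,75])))
E
```

```text
9.15 [-0.12  0.1  -0.41  1.08 -0.01  1.02] 0.02411358017677053 [  -2.7 -141.4  167.3]
rod_pivot [(array([331. , 104.8]), 0.94)] [332.5 102.7]
collar [(array([331.6, 289.5]), 0.83)] [330.9 279. ]
[[332.4 140.8]
 [332.  183.6]
 [331.6 223.2]
 [331.2 259.8]]
(array([-7.7, 10.3, 92.1]), array([-1.2,  0. , -0.1]))
```

View pics/w3.png

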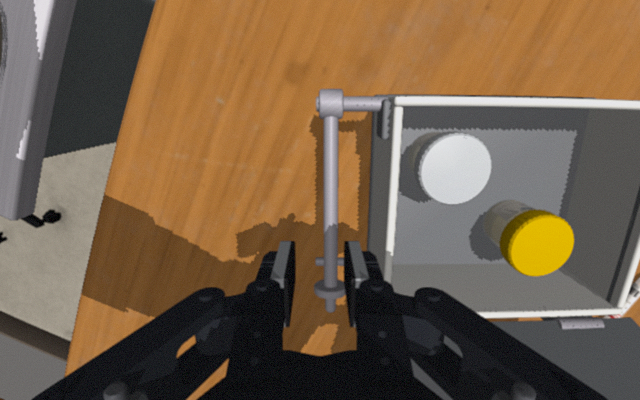

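The wrist view shows the rod along column 331, pivot (331,102), collar (329,290) and pin end (331,310). The collar sits about 10 px beyond the prediction for a level rod, so I'll check the rod's angle.

```bash
python3 - <<'E'
from h import *
s=get_state(); c=read_camera("wrist"); sc=read_camera("scene"); tc=read_camera("top")
for n,k in(("w",c),("s",sc),("t",tc)):
    print(n,[(np.round(r["point"],1),round(r["p"],2)) for t in("rod_pivot","collar") for r in tip_of(t,k)[:1]])
    for a in(-.1,0,.1,.2): print(a,proj(k,[bw([-75+r*np.cos(a),-133,75+r*np.sin(a)]) for r in(0,134.8,150.8)],s).round(1).tolist())
E
```

```text
w [(array([314.9,  96.8]), 0.83), (array([319.9, 279.2]), 0.95)]
-0.1 [[320.2, 94.9], [320.4, 258.1], [320.5, 273.3]]
0 [[320.2, 94.9], [320.4, 266.7], [320.4, 283.5]]
0.1 [[320.2, 94.9], [320.4, 274.7], [320.4, 293.2]]
0.2 [[320.2, 94.9], [320.3, 281.8], [320.3, 302.3]]
s [(array([266.3, 218.9]), 0.95), (array([309.2, 218.9]), 0.71)]
-0.1 [[267.9, 218.8], [309.5, 226.3], [314.5, 227.2]]
0 [[267.9, 218.8], [309.6, 223.0], [314.7, 223.5]]
0.1 [[267.9, 218.8], [309.4, 219.7], [314.4, 219.8]]
0.2 [[267.9, 218.8], [308.7, 216.3], [313.6, 216.1]]
t [(array([317.6, 145.9]), 0.22), (array([319.1, 144.6]), 0.42)]
-0.1 [[300.9, 260.1], [340.7, 241.8], [345.3, 239.7]]
0 [[300.9, 260.1], [341.0, 241.5], [345.7, 239.3]]
0.1 [[300.9, 260.1], [340.9, 241.3], [345.6, 239.1]]
0.2 [[300.9, 260.1], [340.4, 241.4], [345.1, 239.1]]
```

```bash
python3 - <<'E'
from h import *
s=get_state(); print(inbox(s["tcp_pos"]),s["clock"],rel(s,tgr([4.3,-133,80])))
E
```

```text
[   1.7 -134.   177.2] 9.75 (array([-1.6,  1.5, 97.2]), array([-0.3,  0.6, -0.1]))
```

jog_arm(
  moves=[
    {"slide": [-1,1,35],"angular": [0,0,0],"fingers": 0.72},
    {"slide": [-1,1,65],"angular": [0,0,0],"fingers": 0.72},
    {"slide": [-1,1,85],"angular": [0,0,0],"fingers": 0.72},
    {"slide": [-1,1,97],"angular": [0,0,0],"fingers": 0.72},
    {"slide": [-1,1,97],"angular": [0,0,0],"fingers": 0.72},
    {"slide": [-1,1,97],"angular": [0,0,0],"fingers": 0.8},
    {"slide": [-1,1,97],"angular": [0,0,0],"fingers": 1.0},
    {"slide": [-1,1,97],"angular": [0,0,0],"fingers": 1.0},
    {"slide": [-1,1,97],"angular": [0,0,0],"fingers": 1.0},
  ],
  squeeze=20,
)

```text
clock: 10.5
tcp_pos: [0.4454, 0.0211, 0.0801]
orientation: [0.002, 0.541, 0.841, -0.006]
wrist_force: [-4.1, -2.8, -0.7]
finger_gap: 0.0094
grip_force: 22.8
```

```bash
python3 st.py; python3 - <<'E'
from h import *
s=get_state(); p=inbox(s["tcp_pos"]); c=read_camera("wrist")
print(p,[(np.round(r["point"],1),round(r["p"],2)) for t in("rod_pivot","collar") for r in tip_of(t,c)[:1]])
for a in(.0,.1,.2): print(a,proj(c,[bw([-75+r*np.cos(a),-133,75+r*np.sin(a)]) for r in(0,134.8,150.8)],s).round(1).tolist())
M=rot(s); d=np.hypot(79.3,10.4)
r0=np.array([79.3,10.4])
for a in (.2,.3,.4,.5,.6,.7):
    q=80*np.array([np.cos(a),np.sin(a)])-80*np.array([np.cos(.13),np.sin(.13)]); ex,ey,ez=axes(); print(a,(M.T@(ex*q[0]+ez*q[1])).round(1))
E
```

```text
10.5 [-0.12  0.19 -0.54  0.84 -0.01  1.02] 0.0094 22.8 [-4.1 -2.8 -0.7] [   3.5 -135.1   80.1] [ 0.8 -0.1 90.1]
[   3.5 -135.1   80.1] [(array([318.9,  90.2]), 0.85)]
0.0 [[321.1, 88.7], [321.4, 354.5], [321.4, 376.9]]
0.1 [[321.1, 88.7], [321.3, 373.8], [321.3, 399.7]]
0.2 [[321.1, 88.7], [321.3, 394.0], [321.3, 424.1]]
0.2 [ 0.9 -0.  -5.5]
0.3 [  2.8  -0.1 -13.3]
0.4 [  5.4  -0.2 -20.8]
0.5 [  8.8  -0.2 -28.1]
0.6 [ 12.9  -0.3 -34.9]
0.7 [ 17.7  -0.4 -41.4]
```

jog_arm(
  moves=[
    {"slide": [1,0,-5.5],"angular": [0,0,0],"fingers": 1},
    {"slide": [2.8,0,-13],"angular": [0,0,0],"fingers": 1},
    {"slide": [5.3,0,-20.5],"angular": [0,0,0],"fingers": 1},
    {"slide": [8.7,0,-27.7],"angular": [0,0,0],"fingers": 1},
    {"slide": [12.7,0,-34.3],"angular": [0,0,0],"fingers": 1},
    {"slide": [17.4,0,-40.7],"angular": [0,0,0],"fingers": 1},
    {"slide": [17.4,0,-40.7],"angular": [0,0,0],"fingers": 1},
    {"slide": [17.4,0,-40.7],"angular": [0,0,0],"fingers": 1},
  ],
)

```text
clock: 11.32
tcp_pos: [0.4375, 0.0383, 0.121]
orientation: [0.002, 0.54, 0.841, -0.006]
wrist_force: [-6.6, -2.4, -0.7]
finger_gap: 0.0092
grip_force: 23.6
```

```bash
cat > rod.py <<'E'
from h import *
from scipy.optimize import least_squares
import sys
s=get_state(); print(inbox(s["tcp_pos"]),round(s["finger_gap"],4),s["clock"])
for n in sys.argv[1:]:
    s=get_state(); c=read_camera(n); save(c,"r_"+n)
    g={t:r[0] for t in("rod_pivot","collar") if (r:=tip_of(t,c))}
    print(n,{t:(np.round(r["point"],1),round(r["p"],2)) for t,r in g.items()})
    for a in(.6,.7,.8): print(a,proj(c,[bw([-75+r*np.cos(a),-133,75+r*np.sin(a)]) for r in(0,134.8,150.8)],s).round(1).tolist())
E
python3 rod.py scene wrist
```

```text
[ -15.4 -135.1  121. ] 0.0092 11.3167
scene {'rod_pivot': (array([267.9, 216.7]), 0.69), 'collar': (array([298.9, 200.1]), 0.53)}
0.6 [[267.9, 218.8], [301.6, 203.1], [305.8, 201.1]]
0.7 [[267.9, 218.8], [298.9, 200.0], [302.8, 197.7]]
0.8 [[267.9, 218.8], [295.8, 197.2], [299.3, 194.4]]
wrist {'rod_pivot': (array([316.6, 128.6]), 0.76), 'collar': (array([478.8, 207.4]), 0.18)}
0.6 [[321.4, 126.8], [321.3, 407.8], [321.2, 449.0]]
0.7 [[321.4, 126.8], [321.2, 417.6], [321.2, 464.9]]
0.8 [[321.4, 126.8], [321.2, 425.2], [321.1, 479.6]]
```

jog_arm(
  moves=[
    {"slide": [17.4,0,-40.7],"angular": [0,0,0],"fingers": 1},
  ],
)

```text
clock: 11.7
tcp_pos: [0.4292, 0.0548, 0.1534]
orientation: [-0.003, 0.541, 0.841, -0.005]
wrist_force: [4.3, 18.0, -38.3]
finger_gap: 0.0095
grip_force: 21.0
```

That row was a mistake: it repeated the lift instead of holding. I'll move it straight back and re-measure.

jog_arm(
  moves=[
    {"slide": [-4,0,10],"angular": [0,0,0],"fingers": 1},
    {"slide": [-9,0,20],"angular": [0,0,0],"fingers": 1},
    {"slide": [-13,0,30],"angular": [0,0,0],"fingers": 1},
    {"slide": [-17.4,0,40.7],"angular": [0,0,0],"fingers": 1},
    {"slide": [-17.4,0,40.7],"angular": [0,0,0],"fingers": 1},
    {"slide": [-17.4,0,40.7],"angular": [0,0,0],"fingers": 1},
  ],
)

```text
clock: 12.2
tcp_pos: [0.4395, 0.0344, 0.1192]
orientation: [0.004, 0.541, 0.841, -0.008]
wrist_force: [-5.8, -12.8, 3.7]
finger_gap: 0.0087
grip_force: 19.5
```

```bash
python3 rod.py scene; python3 st.py;  python3 - <<'E'
import cv2
i=cv2.imread("pics/r_scene.png"); cv2.imwrite("pics/rs1.png",cv2.resize(i[140:260,220:370],None,fx=5,fy=5,interpolation=cv2.INTER_CUBIC))
E
```

```text
[ -11.  -134.9  119.2] 0.0087 12.2
scene {'rod_pivot': (array([267.8, 214.5]), 0.6), 'collar': (array([302.2, 204.8]), 0.63)}
0.6 [[267.9, 218.8], [301.6, 203.1], [305.8, 201.1]]
0.7 [[267.9, 218.8], [298.9, 200.0], [302.8, 197.7]]
0.8 [[267.9, 218.8], [295.8, 197.2], [299.3, 194.4]]
12.35 [-0.09  0.14 -0.5   0.94 -0.02  1.05] 0.0092 19.5 [ -5.6 -11.    3.5] [ -11.2 -134.8  119.4] [ 1.1 -0.3 90.2]
```

View pics/rs1.png

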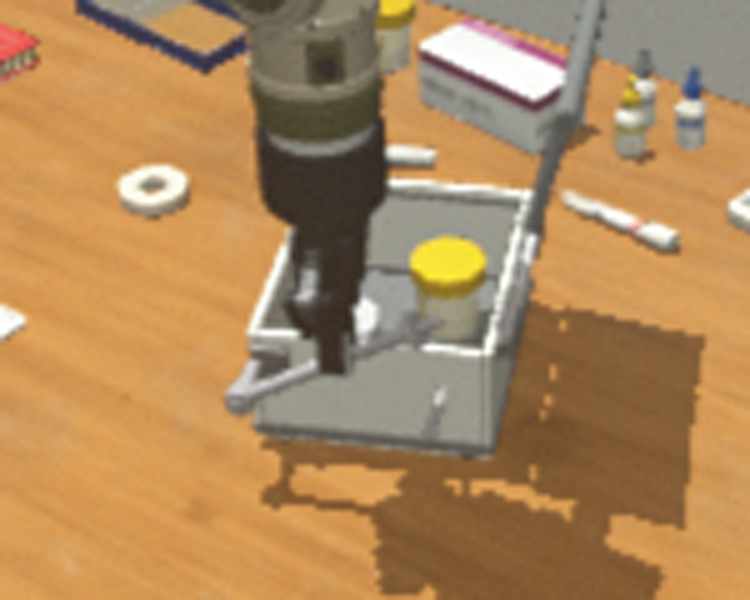

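The crop shows the rod held at about 0.57 rad, collar at crop (420,328). I'll raise it by 0.13 rad.

jog_arm(
  moves=[
    {"slide": [3,0,-4],"angular": [0,0,0],"fingers": 1},
    {"slide": [6,0,-8],"angular": [0,0,0],"fingers": 1},
    {"slide": [6,0,-8],"angular": [0,0,0],"fingers": 1},
  ],
)

```text
clock: 12.6
tcp_pos: [0.4363, 0.0412, 0.1274]
orientation: [0.003, 0.541, 0.841, -0.007]
wrist_force: [-7.3, -8.0, 2.1]
finger_gap: 0.0089
grip_force: 19.8
```

jog_arm(
  moves=[
    {"slide": [0,0,0],"angular": [0,0,0],"fingers": 0.85},
    {"slide": [0,0,0],"angular": [0,0,0],"fingers": 0.72},
    {"slide": [0,0,0],"angular": [0,0,0],"fingers": 0.72},
    {"slide": [0,0,-15],"angular": [0,0,0],"fingers": 0.72},
    {"slide": [0,0,-45],"angular": [0,0,0],"fingers": 0.72},
    {"slide": [20,0,-85],"angular": [0,0,0],"fingers": 0.72},
    {"slide": [50,0,-110],"angular": [0,0,0],"fingers": 0.72},
    {"slide": [80,0,-120],"angular": [0,0,0],"fingers": 0.72},
    {"slide": [80,0,-120],"angular": [0,0,0],"fingers": 0.72},
    {"slide": [80,0,-120],"angular": [0,0,0],"fingers": 0.72},
  ],
)

```text
clock: 13.43
tcp_pos: [0.4048, 0.1183, 0.2465]
orientation: [0.004, 0.539, 0.842, -0.003]
wrist_force: [0.3, -0.8, -0.3]
finger_gap: 0.024
grip_force: 0.0
```

```bash
python3 rod.py scene wrist; python3 - <<'E'
import cv2,numpy as np
a=cv2.imread("pics/r_scene.png")[170:250,240:340];b=cv2.imread("pics/r_wrist.png")
cv2.imwrite("pics/m1.png",np.vstack([b[50:400,170:470],cv2.resize(a,(300,240),interpolation=cv2.INTER_CUBIC)]))
E
```

```text
[-101.8 -131.4  246.5] 0.024 13.4333
scene {'rod_pivot': (array([270.6, 217.6]), 0.78), 'collar': (array([298.9, 200.5]), 0.54)}
0.6 [[267.9, 218.8], [301.6, 203.1], [305.8, 201.1]]
0.7 [[267.9, 218.8], [298.9, 200.0], [302.8, 197.7]]
0.8 [[267.9, 218.8], [295.8, 197.2], [299.3, 194.4]]
wrist {'rod_pivot': (array([314. , 202.9]), 0.79), 'collar': (array([317.2, 349.6]), 0.64)}
0.6 [[318.8, 202.6], [318.6, 350.0], [318.6, 369.6]]
0.7 [[318.8, 202.6], [318.5, 351.8], [318.4, 372.8]]
0.8 [[318.8, 202.6], [318.3, 352.0], [318.3, 374.2]]
```

View pics/m1.png

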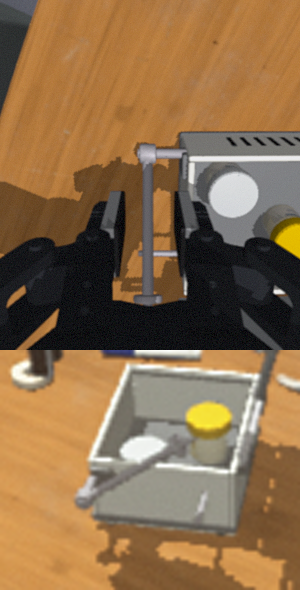

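The combined view shows the rod standing up with its pivot at (147,152) and collar at (147,300) in the wrist part. The angle looks near 0.70, but this direction is insensitive to it. I'll measure it again from above and behind, on the way to the lid edge.

jog_arm(
  moves=[
    {"slide": [0,0,-40],"angular": [0,0,-7],"fingers": 0.5},
    {"slide": [0,-10,-84],"angular": [0,0,-14],"fingers": 0.5},
    {"slide": [-40,-19,-100],"angular": [0,0,-21],"fingers": 0.5},
    {"slide": [-80,-19,-100],"angular": [0,0,-28],"fingers": 0.5},
    {"slide": [-120,-19,-100],"angular": [0,0,-35],"fingers": 0.5},
    {"slide": [-160,-19,-100],"angular": [0,0,-42],"fingers": 0.5},
    {"slide": [-202,-19,-100],"angular": [0,0,-49],"fingers": 0.5},
    {"slide": [-202,-19,-100],"angular": [0,0,-56],"fingers": 0.5},
    {"slide": [-202,-19,-100],"angular": [0,0,-63],"fingers": 0.5},
    {"slide": [-202,-19,-100],"angular": [0,0,-70],"fingers": 0.5},
  ],
)

```text
clock: 14.57
tcp_pos: [0.4712, -0.0765, 0.3456]
orientation: [-0.002, -0.012, 1.0, -0.005]
wrist_force: [-0.3, 0.6, 0.1]
finger_gap: 0.0425
grip_force: 0.0
```

jog_arm(
  moves=[
    {"slide": [0,0,0],"angular": [0,0,-7],"fingers": 0.5},
    {"slide": [0,0,0],"angular": [0,0,-14],"fingers": 0.5},
    {"slide": [0,0,0],"angular": [0,0,-20],"fingers": 0.5},
    {"slide": [0,0,0],"angular": [0,0,-20],"fingers": 0.5},
    {"slide": [0,0,0],"angular": [0,0,-20],"fingers": 0.5},
  ],
)

```text
clock: 14.98
tcp_pos: [0.4707, -0.0745, 0.3463]
orientation: [-0.002, -0.183, 0.983, -0.005]
wrist_force: [-0.7, 0.1, 1.0]
finger_gap: 0.0426
grip_force: 0.0
```

```bash
python3 st.py; python3 rod.py scene wrist wrist; python3 - <<'E'
import cv2
b=cv2.imread("pics/r_wrist.png"); cv2.imwrite("pics/m2.png",b)
E
```

```text
14.9833 [-0.32  0.11  0.04  1.5  -0.01 -0.69] 0.0426 0.0 [-0.7  0.1  1. ] [ 100.9 -151.9  346.3] [0.5 0.4 3.6]
[ 100.9 -151.9  346.3] 0.0426 14.9833
scene {'rod_pivot': (array([269.7, 218. ]), 0.68), 'collar': (array([299.3, 201. ]), 0.54)}
0.6 [[267.9, 218.8], [301.6, 203.1], [305.8, 201.1]]
0.7 [[267.9, 218.8], [298.9, 200.0], [302.8, 197.7]]
0.8 [[267.9, 218.8], [295.8, 197.2], [299.3, 194.4]]
wrist {'rod_pivot': (array([455.9, 167.1]), 0.55), 'collar': (array([388.9, 188.6]), 0.63)}
0.6 [[458.6, 167.6], [383.3, 187.7], [372.2, 190.7]]
0.7 [[458.6, 167.6], [393.2, 190.0], [383.1, 193.4]]
0.8 [[458.6, 167.6], [404.4, 192.1], [395.8, 196.0]]
wrist {'rod_pivot': (array([457.8, 167.8]), 0.74), 'collar': (array([389.9, 189.1]), 0.59)}
0.6 [[458.5, 167.6], [383.2, 187.6], [372.0, 190.6]]
0.7 [[458.5, 167.6], [393.0, 189.9], [382.9, 193.3]]
0.8 [[458.5, 167.6], [404.3, 192.0], [395.6, 195.9]]
```

View pics/m2.png

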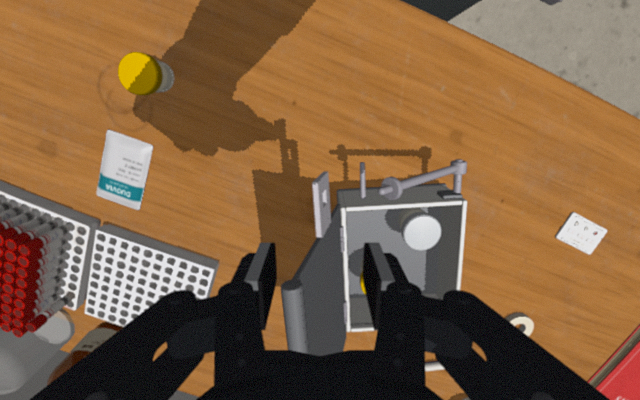

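The view shows rod pivot (458,168), collar disc (391,187), the bracket at (321,205) and the lid leaning back. The angle reads about 0.68, so I'll average more samples.

```bash
python3 - <<'E'
from h import *
from scipy.optimize import brentq
W=[];S=[]
for k in range(12):
    for n,A in(("wrist",W),("scene",S)):
        s=get_state(); c=read_camera(n)
        a,b=tip_of("rod_pivot",c),tip_of("collar",c)
        if not a or not b: continue
        pa,pb=np.array(a[0]["point"]),np.array(b[0]["point"])
        P=lambda q:proj(c,[bw([-75,-133,75]),bw([-75+134.8*np.cos(q),-133,75+134.8*np.sin(q)])],s)
        qs=np.arange(.5,.9,.005); 
        e1=[np.linalg.norm(P(q)[1]-pb) for q in qs]; e2=[np.linalg.norm((P(q)[1]-P(q)[0])-(pb-pa)) for q in qs]
        A.append((qs[np.argmin(e1)],qs[np.argmin(e2)],*(pa-P(.7)[0])))
for A in(W,S): A=np.array(A); print(len(A),np.median(A,0).round(3),A.std(0).round(3))
s=get_state();c=read_camera("wrist");g=cv2.cvtColor(c["color"],cv2.COLOR_RGB2GRAY)
# rod centreline by brightness: column profiles between pivot & collar
for r in(30,50,70,90,110):
    o=[]
    for q in(.6,.7,.8):
        P=proj(c,bw([-75+r*np.cos(q),-133,75+r*np.sin(q)]),s)[0]; o.append(P)
    x=int(round(o[1][0])); y=int(o[1][1]); print(r,[q.round(1).tolist() for q in o],y-8,g[y-8:y+9,x])
cv2.imwrite("pics/m3.png",cv2.resize(c["color"][150:220,360:480,::-1],None,fx=6,fy=6,interpolation=cv2.INTER_CUBIC))
E
```

```text
12 [ 0.67   0.678 -0.905  0.22 ] [1.7000e-02 5.3000e-02 1.6032e+01 4.2632e+01]
12 [ 0.658  0.685  1.22  -0.459] [ 0.06   0.109 45.784 24.192]
30 [[444.1, 171.6], [446.3, 171.9], [448.6, 172.2]] 163 [122 126 123 103  91 103 128 144 152 156 148 144 128 126 127 125 123]
50 [[433.9, 174.3], [437.5, 174.9], [441.5, 175.4]] 166 [123 119 114  92  95 119 138 144 155 152 145 137 128 129 124 107  85]
70 [[423.1, 177.1], [428.2, 178.1], [433.8, 178.9]] 170 [124 117  94  96 118 136 148 156 153 153 136  98  77  78  60  65  82]
90 [[411.6, 180.2], [418.2, 181.4], [425.5, 182.6]] 173 [126 103  72  94 114 133 143 151 153 153 142 101  66  72  89  96  92]
110 [[399.4, 183.4], [407.4, 185.1], [416.5, 186.6]] 177 [100  79  82 111 128 139 150 151 156 151 132 101  89  87  95  91  89]
```

The medians put the rod at about 0.675, at the edge of the tolerance, so I'll regrasp it and nudge it by +0.025.

```bash
python3 - <<'E'
from h import *
s=get_state(); print(s["clock"],inbox(s["tcp_pos"]),rel(s,tgr([-14,-134,260])))
E
```

```text
19.0833 [ 100.4 -151.6  346.8] (array([-11.3, 116.1,  85.6]), array([-0.7,  0.2, 86.6]))
```

jog_arm(
  moves=[
    {"slide": [-11,40,0],"angular": [0,0,87],"fingers": 0.72},
    {"slide": [-11,80,20],"angular": [0,0,87],"fingers": 0.72},
    {"slide": [-11,116,60],"angular": [0,0,87],"fingers": 0.72},
    {"slide": [-11,116,86],"angular": [0,0,87],"fingers": 0.72},
    {"slide": [-11,116,86],"angular": [0,0,87],"fingers": 0.72},
    {"slide": [-11,116,86],"angular": [0,0,87],"fingers": 0.72},
    {"slide": [-11,116,86],"angular": [0,0,87],"fingers": 0.72},
    {"slide": [-11,116,86],"angular": [0,0,87],"fingers": 0.72},
    {"slide": [-11,116,86],"angular": [0,0,87],"fingers": 0.72},
    {"slide": [-11,116,86],"angular": [0,0,87],"fingers": 0.72},
  ],
)

```text
clock: 19.92
tcp_pos: [0.4388, 0.0373, 0.2596]
orientation: [0.002, 0.418, 0.909, -0.005]
wrist_force: [0.3, 0.5, -0.1]
finger_gap: 0.0238
grip_force: 0.0
```

jog_arm(
  moves=[
    {"slide": [0,0,30],"angular": [0,0,7],"fingers": 0.72},
    {"slide": [0,0,60],"angular": [0,0,14],"fingers": 0.72},
    {"slide": [0,0,60],"angular": [0,0,15.5],"fingers": 0.72},
    {"slide": [0,0,60],"angular": [0,0,15.5],"fingers": 0.72},
    {"slide": [0,0,60],"angular": [0,0,15.5],"fingers": 0.72},
  ],
)

```text
clock: 20.33
tcp_pos: [0.4388, 0.0365, 0.1998]
orientation: [0.002, 0.533, 0.846, -0.005]
wrist_force: [-0.2, 0.1, -0.1]
finger_gap: 0.0239
grip_force: 0.0
```

```bash
python3 - <<'E'
from h import *
s=get_state(); print(s["clock"],inbox(s["tcp_pos"]),s["finger_gap"],rel(s,tgr([-14,-134,119])))
c=read_camera("wrist")
for t in("rod_pivot","collar"): print(t,[(np.round(r["point"],1),round(r["p"],2)) for r in tip_of(t,c)[:1]])
print(proj(c,[bw([-75,-133,75]),bw([28,-133,160])],s).round(1))
E
```

```text
20.3333 [ -13.3 -134.6  199.8] 0.0238961256922445 (array([ 1.5,  1.1, 80.8]), array([-0.3,  0.6,  0.9]))
rod_pivot [(array([320.2, 112.9]), 0.7)]
collar [(array([317.3, 295.6]), 0.55)]
[[321.9 114.8]
 [319.4 293.3]]
```

jog_arm(
  moves=[
    {"slide": [1.5,1,35],"angular": [0,0,1],"fingers": 0.72},
    {"slide": [1.5,1,60],"angular": [0,0,1],"fingers": 0.72},
    {"slide": [1.5,1,75],"angular": [0,0,1],"fingers": 0.72},
    {"slide": [1.5,1,81],"angular": [0,0,1],"fingers": 0.72},
    {"slide": [1.5,1,81],"angular": [0,0,1],"fingers": 0.72},
    {"slide": [1.5,1,81],"angular": [0,0,1],"fingers": 0.8},
    {"slide": [1.5,1,81],"angular": [0,0,1],"fingers": 1.0},
    {"slide": [1.5,1,81],"angular": [0,0,1],"fingers": 1.0},
    {"slide": [1.5,1,81],"angular": [0,0,1],"fingers": 1.0},
    {"slide": [1.5,1,81],"angular": [0,0,1],"fingers": 1.0},
  ],
)

```text
clock: 21.32
tcp_pos: [0.4383, 0.0365, 0.1197]
orientation: [0.003, 0.541, 0.841, -0.006]
wrist_force: [-4.6, -4.3, 0.6]
finger_gap: 0.009
grip_force: 23.0
```

jog_arm(
  moves=[
    {"slide": [0.6,0,-0.8],"angular": [0,0,0],"fingers": 1.0},
    {"slide": [1.2,0,-1.6],"angular": [0,0,0],"fingers": 1.0},
    {"slide": [1.2,0,-1.6],"angular": [0,0,0],"fingers": 1.0},
    {"slide": [1.2,0,-1.6],"angular": [0,0,0],"fingers": 1.0},
  ],
)

```text
clock: 21.65
tcp_pos: [0.4378, 0.0375, 0.1211]
orientation: [0.003, 0.541, 0.841, -0.007]
wrist_force: [-3.7, -3.3, -1.0]
finger_gap: 0.0092
grip_force: 22.9
```

jog_arm(
  moves=[
    {"slide": [0,0,0],"angular": [0,0,0],"fingers": 0.85},
    {"slide": [0,0,0],"angular": [0,0,0],"fingers": 0.72},
    {"slide": [0,0,0],"angular": [0,0,0],"fingers": 0.72},
    {"slide": [0,0,-15],"angular": [0,0,0],"fingers": 0.72},
    {"slide": [0,0,-50],"angular": [0,0,0],"fingers": 0.72},
    {"slide": [0,0,-90],"angular": [0,0,0],"fingers": 0.72},
    {"slide": [0,0,-130],"angular": [0,0,0],"fingers": 0.5},
    {"slide": [0,0,-170],"angular": [0,0,0],"fingers": 0.5},
    {"slide": [0,0,-210],"angular": [0,0,0],"fingers": 0.5},
    {"slide": [0,0,-225],"angular": [0,0,0],"fingers": 0.5},
  ],
)

```text
clock: 22.48
tcp_pos: [0.4403, 0.0411, 0.3515]
orientation: [0.006, 0.541, 0.841, -0.003]
wrist_force: [0.6, 1.0, 0.2]
finger_gap: 0.0425
grip_force: 0.0
```

```bash
python3 st.py; python3 - <<'E'
from h import *
s=get_state(); print(rel(s,tgt([100,-150,346],90)))
E
```

```text
22.4833 [-0.08  0.04 -0.02  1.5  -0.01  1.06] 0.0425 0.0 [0.6 1.  0.2] [ -16.9 -131.3  351.5] [ 0.5 -0.7 90.2]
(array([-116.8,  -18.4,    7.1]), array([ -0.5,   0.7, -90.2]))
```

jog_arm(
  moves=[
    {"slide": [-117,-18,7],"angular": [0,0,-90],"fingers": 0.5},
    {"slide": [-117,-18,7],"angular": [0,0,-90],"fingers": 0.5},
    {"slide": [-117,-18,7],"angular": [0,0,-90],"fingers": 0.5},
    {"slide": [-117,-18,7],"angular": [0,0,-90],"fingers": 0.5},
    {"slide": [-117,-18,7],"angular": [0,0,-90],"fingers": 0.5},
    {"slide": [-117,-18,7],"angular": [0,0,-90],"fingers": 0.5},
    {"slide": [-117,-18,7],"angular": [0,0,-90],"fingers": 0.5},
    {"slide": [-117,-18,7],"angular": [0,0,-90],"fingers": 0.5},
    {"slide": [-117,-18,7],"angular": [0,0,-90],"fingers": 0.5},
    {"slide": [-117,-18,7],"angular": [0,0,-90],"fingers": 0.5},
  ],
)

```text
clock: 23.32
tcp_pos: [0.4711, -0.073, 0.34]
orientation: [-0.0, -0.034, 0.999, -0.006]
wrist_force: [-0.5, 0.5, -0.4]
finger_gap: 0.0424
grip_force: 0.0
```

jog_arm(
  moves=[
    {"slide": [0,0,0],"angular": [0,0,-7],"fingers": 0.5},
    {"slide": [0,0,0],"angular": [0,0,-14],"fingers": 0.5},
    {"slide": [0,0,0],"angular": [0,0,-18.5],"fingers": 0.5},
    {"slide": [0,0,0],"angular": [0,0,-18.5],"fingers": 0.5},
    {"slide": [0,0,0],"angular": [0,0,-18.5],"fingers": 0.5},
  ],
)

```text
clock: 23.73
tcp_pos: [0.471, -0.0729, 0.3399]
orientation: [-0.001, -0.19, 0.982, -0.006]
wrist_force: [-0.4, 0.2, 0.4]
finger_gap: 0.0428
grip_force: 0.0
```

```bash
python3 st.py; python3 - <<'E'
from h import *
W=[];S=[]
for k in range(6):
    for n,A in(("wrist",W),("scene",S)):
        s=get_state(); c=read_camera(n)
        a,b=tip_of("rod_pivot",c),tip_of("collar",c)
        if not a or not b: continue
        pa,pb=np.array(a[0]["point"]),np.array(b[0]["point"])
        P=lambda q:proj(c,[bw([-75,-133,75]),bw([-75+134.8*np.cos(q),-133,75+134.8*np.sin(q)])],s)
        qs=np.arange(.5,.9,.005); 
        e1=[np.linalg.norm(P(q)[1]-pb) for q in qs]; e2=[np.linalg.norm((P(q)[1]-P(q)[0])-(pb-pa)) for q in qs]
        A.append((qs[np.argmin(e1)],qs[np.argmin(e2)],*(pb-P(.7)[1])))
for A in(W,S): A=np.array(A); print(len(A),np.median(A,0).round(3),A.std(0).round(3))
s=get_state(); print(rel(s,tgt([123,0,340],90)),s["clock"])
E
```

```text
23.7333 [-0.32  0.11  0.02  1.48 -0.01 -0.7 ] 0.0428 0.0 [-0.4  0.2  0.4] [  99.6 -151.   339.9] [0.6 0.3 2.7]
5 [ 0.685  0.695 -1.397 -1.92 ] [0.015 0.014 1.682 1.21 ]
5 [ 0.735  0.735 -1.076 -0.948] [0.02  0.042 0.523 0.642]
(array([-152.1,  -16.6,   -1.2]), array([-0.6, -0.3, -2.6])) 25.5333
```

jog_arm(
  moves=[
    {"slide": [-41,-5,-1],"angular": [0,0,-2.6],"fingers": 0.5},
    {"slide": [-82,-10,-1],"angular": [0,0,-2.6],"fingers": 0.5},
    {"slide": [-120,-17,-1],"angular": [0,0,-2.6],"fingers": 0.5},
    {"slide": [-152,-17,-1],"angular": [0,0,-2.6],"fingers": 0.5},
    {"slide": [-152,-17,-1],"angular": [0,0,-2.6],"fingers": 0.5},
    {"slide": [-152,-17,20],"angular": [0,0,-2.6],"fingers": 0.5},
    {"slide": [-152,-17,40],"angular": [0,0,-2.6],"fingers": 0.5},
    {"slide": [-152,-17,54],"angular": [0,0,-2.6],"fingers": 0.5},
    {"slide": [-152,-17,58],"angular": [0,0,-2.6],"fingers": 0.5},
    {"slide": [-152,-17,58],"angular": [0,0,-2.6],"fingers": 0.5},
  ],
)

```text
clock: 26.37
tcp_pos: [0.6168, -0.0323, 0.2796]
orientation: [-0.003, -0.214, 0.977, -0.005]
wrist_force: [0.3, 0.2, -0.8]
finger_gap: 0.0426
grip_force: 0.0
```

jog_arm(
  moves=[
    {"slide": [0,0,0],"angular": [0,0,0],"fingers": 0.75},
    {"slide": [0,0,0],"angular": [0,0,0],"fingers": 0.95},
    {"slide": [0,0,0],"angular": [0,0,0],"fingers": 0.95},
    {"slide": [0,0,0],"angular": [0,0,0],"fingers": 0.95},
    {"slide": [0,0,0],"angular": [0,0,0],"fingers": 0.95},
  ],
  squeeze=20,
)

```text
clock: 26.78
tcp_pos: [0.6181, -0.0321, 0.2823]
orientation: [-0.001, -0.214, 0.977, -0.006]
wrist_force: [-2.0, 2.0, 6.0]
finger_gap: 0.0147
grip_force: 21.9
```

```bash
python3 st.py; python3 - <<'E'
from h import *
T0=tgt(T(1.8,90),90)
def show(lo,hi,st,T0,p0):
  for phi in np.arange(hi,lo-1e-6,-st):
    pitch=52+38*(phi-.87)/.93; t=tgt(T(phi,pitch),pitch); print(round(phi,3),(T0[1].T@(t[0]-T0[0])*1000).round(1),round(p0-pitch,1),np.round(T(phi,pitch),1))
show(1.1,1.8,.07,T0,90)
E
```

```text
26.7833 [-0.18  0.4   0.26  1.43 -0.01 -0.61] 0.0147 21.9 [-2.  2.  6.] [123.8  -0.3 282.3] [ 0.6  0.2 -0. ]
1.8 [0. 0. 0.] 0.0 [124.    0.  277.7]
1.73 [-0.  12.6 -2.6] 2.9 [111.4   0.  280.3]
1.66 [-0.  25.3 -4.4] 5.7 [ 98.7   0.  282.1]
1.59 [-0.  38.1 -5.2] 8.6 [ 85.9   0.  282.9]
1.52 [-0.  51.  -5.2] 11.4 [ 73.    0.  282.9]
1.45 [-0.  63.8 -4.2] 14.3 [ 60.2   0.  282. ]
1.38 [-0.  76.5 -2.4] 17.2 [ 47.5   0.  280.1]
1.31 [ 0.  89.1  0.3] 20.0 [ 34.9   0.  277.4]
1.24 [ -0.  101.4   3.9] 22.9 [ 22.6   0.  273.8]
1.17 [ -0.  113.4   8.4] 25.7 [ 10.5   0.  269.3]
1.1 [ -0.  125.2  13.7] 28.6 [ -1.2   0.  264. ]
```

jog_arm(
  moves=[
    {"slide": [0,6,-1.5],"angular": [1.5,0,0],"fingers": 0.95},
    {"slide": [0,12.6,-2.6],"angular": [3,0,0],"fingers": 0.95},
    {"slide": [0,25.3,-4.4],"angular": [5.7,0,0],"fingers": 0.95},
    {"slide": [0,38.1,-5.2],"angular": [8.6,0,0],"fingers": 0.95},
    {"slide": [0,51,-5.2],"angular": [11.4,0,0],"fingers": 0.95},
    {"slide": [0,63.8,-4.2],"angular": [14.3,0,0],"fingers": 0.95},
    {"slide": [0,76.5,-2.4],"angular": [17.2,0,0],"fingers": 0.95},
    {"slide": [0,89.1,0.3],"angular": [20,0,0],"fingers": 0.95},
    {"slide": [0,101.4,3.9],"angular": [23,0,0],"fingers": 0.95},
    {"slide": [0,107,6],"angular": [24.5,0,0],"fingers": 0.95},
  ],
)

```text
clock: 27.62
tcp_pos: [0.5726, 0.0664, 0.2755]
orientation: [0.045, -0.21, 0.953, -0.214]
wrist_force: [-4.3, 0.8, 8.2]
finger_gap: 0.015
grip_force: 22.5
```

```bash
python3 st.py; python3 - <<'E'
from h import *
f=lambda phi:(tgt(T(phi,52+38*(phi-.87)/.93,-2.5),52+38*(phi-.87)/.93))
p0=52+38*(1.205-.87)/.93; T0=f(1.205); print("start",T(1.205,p0,-2.5))
for phi in(1.15,1.1,1.06,1.02,1.0,.98,.96,.94,.92,.90,.88,.87,.86,.85):
    t=f(phi); print(phi,(T0[1].T@(t[0]-T0[0])*1000).round(1),round(p0-52-38*(phi-.87)/.93,1),inbox(t[0]))
E
```

```text
27.6167 [ 0.19  0.24 -0.05  1.18 -0.43 -0.27] 0.015 22.5 [-4.3  0.8  8.2] [ 15.3  -0.6 275.5] [25.3  0.2 -0.2]
start [np.float64(14.665208125607052), 0, np.float64(275.75393695612803)]
1.15 [ 0.  10.3 -0.4] 2.2 [  5.1   0.  271.9]
1.1 [ 0.  19.6 -0.3] 4.3 [ -3.3   0.  268. ]
1.06 [ 0.  27.1  0.1] 5.9 [-10.   -0.  264.5]
1.02 [-0.  34.5  0.8] 7.6 [-16.4   0.  260.8]
1.0 [ 0.  38.2  1.3] 8.4 [-19.6   0.  258.9]
0.98 [-0.  41.9  1.8] 9.2 [-22.8   0.  256.8]
0.96 [ 0.  45.6  2.4] 10.0 [-25.9   0.  254.8]
0.94 [ 0.  49.3  3.1] 10.8 [-28.9  -0.  252.6]
0.92 [ 0.  52.9  3.9] 11.6 [-32.    0.  250.4]
0.9 [ 0.  56.6  4.7] 12.5 [-34.9  -0.  248.2]
0.88 [ 0.  60.2  5.6] 13.3 [-37.9   0.  245.8]
0.87 [ 0.  62.   6.1] 13.7 [-39.3  -0.  244.7]
0.86 [ 0.  63.8  6.6] 14.1 [-40.7   0.  243.5]
0.85 [ 0.  65.6  7.1] 14.5 [-42.2  -0.  242.3]
```

jog_arm(
  moves=[
    {"slide": [0,6,-0.2],"angular": [1.3,0,0],"fingers": 0.95},
    {"slide": [0,12,-0.4],"angular": [2.6,0,0],"fingers": 0.95},
    {"slide": [0,18,-0.3],"angular": [4,0,0],"fingers": 0.95},
    {"slide": [0,23,0],"angular": [5,0,0],"fingers": 0.95},
    {"slide": [0,27,0.1],"angular": [5.9,0,0],"fingers": 0.95},
    {"slide": [0,31,0.4],"angular": [6.8,0,0],"fingers": 0.95},
    {"slide": [0,34.5,0.8],"angular": [7.6,0,0],"fingers": 0.95},
    {"slide": [0,38.2,1.3],"angular": [8.4,0,0],"fingers": 0.95},
    {"slide": [0,38.2,1.3],"angular": [8.4,0,0],"fingers": 0.95},
  ],
)

```text
clock: 28.37
tcp_pos: [0.5584, 0.0971, 0.2585]
orientation: [0.06, -0.206, 0.935, -0.282]
wrist_force: [-8.1, 4.1, 10.8]
finger_gap: 0.0151
grip_force: 23.2
```

```bash
python3 st.py; python3 rod.py scene; python3 - <<'E'
from h import *
c=read_camera("wrist");i=cv2.imread("pics/r_scene.png")[140:250,230:350]
cv2.imwrite("pics/m4.png",np.hstack([cv2.resize(i,None,fx=3.3,fy=3.3,interpolation=cv2.INTER_CUBIC)[:360,:390],c["color"][0:360,150:550,::-1][:360]]))
E
```

```text
28.3667 [ 0.31  0.25 -0.11  1.13 -0.58 -0.15] 0.0151 23.2 [-8.1  4.1 10.8] [-18.5  -0.6 258.5] [33.6  0.2 -0.2]
[-18.5  -0.6 258.5] 0.0151 28.3667
scene {'rod_pivot': (array([269.5, 218. ]), 0.79), 'collar': (array([344.7, 185.3]), 0.49)}
0.6 [[267.9, 218.8], [301.6, 203.1], [305.8, 201.1]]
0.7 [[267.9, 218.8], [298.9, 200.0], [302.8, 197.7]]
0.8 [[267.9, 218.8], [295.8, 197.2], [299.3, 194.4]]
```

View pics/m4.png

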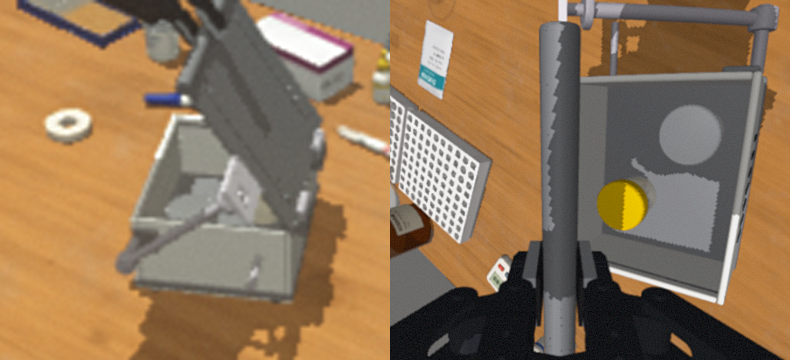

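The pin has reached the hole (hole at (242,195) in the left half), with the collar just below the bracket. Forces stay low, so I'll continue gently.

jog_arm(
  moves=[
    {"slide": [0,3.7,0.2],"angular": [0.8,0,0],"fingers": 0.95},
    {"slide": [0,7.4,0.6],"angular": [1.6,0,0],"fingers": 0.95},
    {"slide": [0,11,1],"angular": [2.4,0,0],"fingers": 0.95},
    {"slide": [0,11,1],"angular": [2.4,0,0],"fingers": 0.95},
  ],
)

```text
clock: 28.9
tcp_pos: [0.5546, 0.1054, 0.2521]
orientation: [0.065, -0.205, 0.929, -0.301]
wrist_force: [-11.4, 6.5, 14.5]
finger_gap: 0.0151
grip_force: 23.8
```

```bash
python3 st.py; python3 - <<'E'
from h import *
s=get_state(); print(axes()[0]@s["wrist_force"])
f=lambda phi:(tgt(T(phi,52+38*(phi-.87)/.93,-2.5),52+38*(phi-.87)/.93))
for phi in(.94,.92,.90,.88,.87,.86,.85,.84): print(phi,*rel(s,f(phi)),inbox(f(phi)[0]))
E
```

```text
28.9 [ 0.35  0.27 -0.13  1.11 -0.62 -0.11] 0.0151 23.8 [-11.4   6.5  14.5] [-27.6  -0.7 252.1] [35.9  0.1 -0.3]
-10.683881023465727
0.94 [-0.7  0.8 -1.2] [-0.8 -0.   0.3] [-28.9  -0.  252.6]
0.92 [-0.7  4.5 -1.2] [ 0.  -0.   0.3] [-32.    0.  250.4]
0.9 [-0.7  8.2 -1.1] [ 0.9 -0.   0.3] [-34.9  -0.  248.2]
0.88 [-0.7 12.  -0.9] [ 1.7 -0.   0.3] [-37.9   0.  245.8]
0.87 [-0.7 13.8 -0.8] [ 2.1 -0.   0.3] [-39.3  -0.  244.7]
0.86 [-0.7 15.7 -0.7] [ 2.5 -0.   0.3] [-40.7   0.  243.5]
0.85 [-0.7 17.6 -0.6] [ 2.9 -0.   0.3] [-42.2  -0.  242.3]
0.84 [-0.8 19.4 -0.4] [ 3.3 -0.   0.3] [-43.6  -0.  241. ]
```

jog_arm(
  moves=[
    {"slide": [0,2.5,-1],"angular": [0,0,0],"fingers": 0.95},
    {"slide": [0,5,-1.2],"angular": [0.3,0,0],"fingers": 0.95},
    {"slide": [0,8,-1.2],"angular": [0.9,0,0],"fingers": 0.95},
    {"slide": [0,10.5,-1.1],"angular": [1.4,0,0],"fingers": 0.95},
    {"slide": [0,10.5,-1.1],"angular": [1.4,0,0],"fingers": 0.95},
  ],
)

```text
clock: 29.32
tcp_pos: [0.5509, 0.1131, 0.2457]
orientation: [0.067, -0.204, 0.925, -0.313]
wrist_force: [-6.7, 5.0, 8.5]
finger_gap: 0.015
grip_force: 23.2
```

```bash
cat > tf.py <<'E'
from h import *
s=get_state(); p=inbox(s["tcp_pos"]); fx,fz=axes()[0]@s["wrist_force"],s["wrist_force"][2]
ph=np.arctan2(p[2]-100,80-p[0]); print("phi~",ph-.012,p,"rad",-fx*np.cos(ph)+fz*np.sin(ph),"up-tan",fx*np.sin(ph)+fz*np.cos(ph),s["grip_force"],s["finger_gap"])
E
python3 tf.py
```

```text
phi~ 0.8855638054502508 [-36.2  -0.8 245.7] rad 11.247783121294528 up-tan -0.44950075550496216 23.181118369102478 0.014974080177422817
```

jog_arm(
  moves=[
    {"slide": [0,1.5,-0.5],"angular": [0.3,0,0],"fingers": 0.95},
    {"slide": [0,3,-0.5],"angular": [0.6,0,0],"fingers": 0.95},
    {"slide": [0,3,-0.5],"angular": [0.6,0,0],"fingers": 0.95},
  ],
)

```text
clock: 29.57
tcp_pos: [0.5501, 0.1149, 0.2441]
orientation: [0.067, -0.203, 0.924, -0.318]
wrist_force: [-5.4, 3.0, 7.9]
finger_gap: 0.0152
grip_force: 23.0
```

```bash
python3 tf.py
```

```text
phi~ 0.8722360003697986 [-38.1  -0.8 244.1] rad 9.276355160475678 up-tan 1.1471904295180329 23.01752418279648 0.01522443193849585
```

jog_arm(
  moves=[
    {"slide": [0,1,0],"angular": [0.2,0,0],"fingers": 0.95},
    {"slide": [0,2,0],"angular": [0.4,0,0],"fingers": 0.95},
    {"slide": [0,2,0],"angular": [0.4,0,0],"fingers": 0.95},
  ],
)

```text
clock: 29.82
tcp_pos: [0.55, 0.1153, 0.2438]
orientation: [0.069, -0.202, 0.922, -0.323]
wrist_force: [-5.3, -1.1, 9.5]
finger_gap: 0.0149
grip_force: 23.0
```

```bash
python3 tf.py
```

```text
phi~ 0.8695551435813729 [-38.5  -0.8 243.8] rad 8.111100674983808 up-tan 5.053347840117602 22.972189486026764 0.014925363905472961
```

The lid has stopped at 0.87 with the reaction rising, so it's seated. Now I'll ease the load, open slowly and back straight off.

jog_arm(
  moves=[
    {"slide": [0,-1,-0.5],"angular": [0,0,0],"fingers": 0.95},
    {"slide": [0,-1,-0.5],"angular": [0,0,0],"fingers": 0.85},
    {"slide": [0,-1,-0.5],"angular": [0,0,0],"fingers": 0.7},
    {"slide": [0,-1,-0.5],"angular": [0,0,0],"fingers": 0.5},
    {"slide": [0,-1,-0.5],"angular": [0,0,0],"fingers": 0.5},
    {"slide": [0,-1,-0.5],"angular": [0,0,0],"fingers": 0.5},
    {"slide": [0,-1,-15],"angular": [0,0,0],"fingers": 0.5},
    {"slide": [0,-1,-40],"angular": [0,0,0],"fingers": 0.5},
    {"slide": [0,-1,-80],"angular": [0,0,0],"fingers": 0.5},
    {"slide": [0,-1,-100],"angular": [0,0,0],"fingers": 0.5},
  ],
)

```text
clock: 30.65
tcp_pos: [0.5243, 0.1728, 0.3232]
orientation: [0.068, -0.203, 0.923, -0.32]
wrist_force: [0.0, 0.4, 0.7]
finger_gap: 0.0427
grip_force: 0.0
```

```bash
python3 tf.py; python3 - <<'E'
from h import *
g=T(.87,50,0)
L={"grip_edge":bw(g),"hole":bw([28.1,-133,161.6]),"collar":bw([28.1,-133,161.6]),"rod_pivot":bw([-75,-133,75])}
for n in("scene","top","wrist"):
    s=get_state(); c=read_camera(n)
    for t in L: print(n,t,[(np.round(r["point"],1),round(r["p"],2)) for r in tip_of(t,c)[:1]],proj(c,L[t],s)[0].round(1))
    if n!="wrist":
        for t in("by_cup","by_cassette","by_pouch","by_tape","by_tube"): print(t,[(np.round(r["point"],1),round(r["p"],2)) for r in tip_of(t,c)[:2]])
E
```

```text
phi~ 0.8760750979577172 [-101.5   -0.   323.2] rad 0.8025203904162979 up-tan 0.19135976574735458 0.0 0.042674230879120825
scene grip_edge [(array([282.9, 151.6]), 0.68)] [285.9 153. ]
scene hole [(array([299.1, 204.3]), 0.83)] [298.9 200.1]
scene collar [(array([299.4, 201.1]), 0.47)] [298.9 200.1]
scene rod_pivot [(array([267.7, 218.5]), 0.95)] [267.9 218.8]
by_cup [(array([390.1, 286.1]), 0.93)]
by_cassette [(array([213.7, 204.7]), 0.45)]
by_pouch [(array([420.2, 254.5]), 0.78)]
by_tape [(array([250.3, 175.1]), 0.4)]
by_tube [(array([342.2, 185. ]), 0.53)]
top grip_edge [(array([288.8, 213.2]), 0.65)] [287.8 207.9]
top hole [] [331.5 244.6]
top collar [(array([333. , 240.9]), 0.44)] [331.5 244.6]
top rod_pivot [(array([302.7, 259.3]), 0.62)] [300.9 260.1]
by_cup [(array([436.3, 248.3]), 0.55)]
by_cassette [(array([218.9, 255.2]), 0.61)]
by_pouch [(array([438.3, 200.7]), 0.65)]
by_tape [(array([223.3, 194. ]), 0.5)]
by_tube [(array([218. , 254.2]), 0.45), (array([316.8, 144.6]), 0.41)]
wrist grip_edge [(array([318.1, 199.8]), 0.58)] [319.1 201.9]
wrist hole [(array([313.8,  35.5]), 0.78)] [318.   37.8]
wrist collar [(array([316.1,  34.5]), 0.77)] [318.   37.8]
wrist rod_pivot [(array([454.5,  39.9]), 0.88)] [454.2  40.7]
```

The lid is propped at about 0.87, the bystanders are where they were, and the gripper is clear.

```bash
python3 -c "
from workcell import *
print(hand_in())"
```

```text
the job is handed in; nothing more can be done
None
```

The lid is propped at about 0.87 rad on the rod's collar, with the pin through the bracket hole, and the job was handed in at about 31 s. The bystanders look undisturbed. One mistaken repeat of the rod lift pulled at about 43 N on the wrist; I undid it and reset the rod to about 0.70 before lowering the lid.

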